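Refit the pan support and push-on knob of a small gas hob

TASK

The small table-top gas hob has just been cleaned: first lay its steel pan support back flat in the recess over the burner, standing on all four feet, and let go of it. Then turn the control knob so that its D-shaped socket matches the D-shaped valve shaft, push it fully onto the shaft and press it all the way in against the valve spring, as for lighting, and finish while still holding it pressed in with the fingers. Do not knock or push away the salt shaker, the spice jar or the teaspoon.

Things in the scene. Friction and masses are not known exactly. Their poses are not given: they have to be found in the camera images.
- hob: White table-top single-burner gas hob, fixed, 170 (x) x 240 (y) mm, deck 40 mm above the worktop. Origin: centre of its underside. x to its back edge (brass hose nozzle), y to its left, z up. Burner and recess on its left, bare brass valve shaft on its right (84 mm to -y of the origin). A black off dot marks the deck 33 mm to +x of the shaft.
- well (a point): Centre of the floor of the rectangular recess in the hob's deck, 36 mm to +y of the hob's origin, axes as the hob's. Recess 108 (x) x 138 (y) mm, floor 32 mm above the worktop, 8 mm below the deck. The burner in its middle is 58 mm across and 16 mm high. The pan support fits with 4 mm to spare on each side; its bars then pass 10 mm above the burner.
- pan_support: Bright steel pan support, 100 (x) x 130 (y) x 34 mm, 0.2 to 0.4 kg: a flat grid of 8 mm square bars on four corner legs. Origin: centre of its underside, level with the feet; x and y along its sides. All bars lie 26 to 34 mm above the origin: outer frame, a centre bar along y, two cross bars along x at y = +31 and -31 mm. Half a turn about z makes no difference.
- support_grip (a point): Middle of the pan support's centre bar (8 mm wide in x), 30 mm above the origin, its centre of mass; axes as the support's. Grip here from above with the fingers closing along x. Free on each side of the bar: 38 mm to the frame, and 54 mm between the cross bars, so open the gripper only about 40 mm, before the pick and when letting go.
- knob: Satin metal control knob, 36 mm high, 110 to 225 g, standing upright: a disc 42 mm across, 16 mm thick, with a grip bar on top, 12 mm wide (y), from 16 to 36 mm above the origin, flat flanks from x = -18 to +18 mm, then a tapered pointer nose (black line on top) out to x = +26 mm. Origin: centre of the underside, x along the nose. Grip the flanks, fingertips just above the disc.
- knob_socket (a point): Middle of the roof (inner end) of the D-shaped socket in the knob's underside, on the knob's axis, 14 mm above the underside; axes as the knob's. The socket is 14 mm deep and 15 mm across; its flat is 2 mm from the axis on the -x side, away from the pointer nose.
- knob_nose (a point): Top of the tip of the knob's pointer nose: 26 mm to +x of the knob's axis, 36 mm above its underside.
- shaft_tip (a point): Middle of the tip of the upright brass valve shaft, 23 mm above the deck when free; axes as the hob's. Diameter 14 mm, chamfered tip, a flat 1.5 mm from the axis on the -x (front) side, so the knob's nose must point to the hob's +x (off dot). The shaft does not turn. Pushed fully on, the socket roof rests on the tip, the knob's underside 9 mm above the deck; pressed in, 3 mm.
- valve (a joint): How far the valve shaft is pressed down: 0 m free, 0.006 m fully in (a hard stop). Spring: it starts to move at about 4 N and is fully in at about 9 N; it springs back when let go.
- salt_shaker: Bystander: salt shaker with grey top, 44 mm across, 90 mm high, behind the work. Origin: centre of its underside.
- spice_jar: Bystander: spice jar with dark cap, 41 mm across, 105 mm high, behind the work. Origin: centre of its underside.
- teaspoon: Bystander: teaspoon lying on the worktop to the right of the pan support, 132 x 28 x 11 mm. Origin: centre of its underside, x along it.
Not all that is in view belongs to the job. Several things look just like the knob: the one meant starts farthest to the robot's left.

How it is judged:
On the way, in this order (a step that is already met when the one before it is completed fails the run):
1. the pan support stands flat on all four feet in the recess, let go (horizontal distance between pan_support and well below 0.009 m and z of pan_support in the frame of well between -0.003 and 0.003 m and angle between the y axis of pan_support and the y axis of well, either way round below 0.14 rad and angle between pan_support's own z axis and vertical below 0.04 rad and contact force between the fingers and pan_support below 0.2 N), for 0.2 s.
2. the knob is pushed fully onto the D-shaft (horizontal distance between knob_socket and shaft_tip below 0.003 m and z of knob_socket in the frame of shaft_tip below 0.003 m and angle between the x axis of knob and the x axis of shaft_tip, either way round below 0.25 rad and x of knob_nose in the frame of shaft_tip above 0.015 m and angle between knob's own z axis and vertical below 0.12 rad), for 0.1 s.
At the end, for the whole second after the job is handed in: Pan support let go in the recess: feet within 3 mm of its floor, centred within 9 mm, parallel within 0.14 rad, level. Knob on the shaft: socket roof within 3 mm of the tip, pointer in line within 0.25 rad, upright. Fingers press the knob (over 3 N), valve over 4.5 mm of its 6 mm in (all of step 1 and all of step 2 and value of joint valve above 0.0045 m and contact force between the fingers and knob above 3 N); the arm keeps its last pose, push and grip.
It fails at once if the salt shaker is moved by more than 20 mm (distance of salt_shaker from where it was at the start of the episode above 0.02 m).
It fails at once if the spice jar is moved by more than 20 mm (distance of spice_jar from where it was at the start of the episode above 0.02 m).
It fails at once if the teaspoon is moved by more than 20 mm (distance of teaspoon from where it was at the start of the episode above 0.02 m).
It also fails if it takes over 45 s, if anything falls off the work surface, if the arm or the gripper's body presses on something with over 40 N, if the wrist force passes 120 N, or if a joint passes its speed limit or range.

ROBOT

A 6-joint arm with a two-finger parallel gripper is mounted at the origin on a cart in front of the work surface, level with it; the furniture and walls round the work are solid. World frame = base frame: x ahead of the robot, y to its left, z up, the work surface at z = 0. Lengths are in m, angles in rad, forces in N, time in s.
With the tool pointing down it reaches from about 0.35 to 0.725 m from the base axis. Payload 4.3 kg.
Tool frame: the origin (TCP) lies at the very end of the fingers, on their centre line; the grasp point (between the pads) lies 19 mm behind it; z points along the fingers, y is the line along which they close (so a half turn about z gives the same grasp; the last joint's range is limited). The gripper opens to 85 mm and grips with 20 to 120 N. Pads are 22 mm wide; open, the fingers measure 114 mm over their backs; the gripper's body (76 mm by 85 mm) begins 54 mm behind the grasp point. The pads swing forward as they close: fully open they stand 13 mm farther back than shut.
Start: joints at [1.147, 0.377, 0.081, 1.274, 0, 1.46], TCP at [0.177, 0.547, 0.231] pointing down, gripper open.
Joint ranges: [-2.72, 2.72], [-0.84, 1.66], [-1.02, 1.22], [-1.77, 2.12], [-1.37, 1.28], [-3.14, 3.14]. Speed limits (rad/s): [2.57, 2.57, 3.14, 3.14, 3.14, 3.14].

INTERFACE

Orientations are given as a unit quaternion [w, x, y, z].
In Python, from rig import robot, viewer, close_job gives the robot as it stands. The module is installed in compiled form; this text tells all that it offers.
- The arm moves only by the tool servo_tool, never from a script. Its argument "increments" is a list of rows, each a list of 7 numbers: the finger opening in mm, from 0 to 85.4, then the shift along the world's x, y, z in mm, then the turn, a rotation vector about the world's x, y, z in degrees. In form: [[jaw, x, y, z, rx, ry, rz], ...]. A call has 1 to 8 rows; each row is the pose to reach, as a shift and turn from the pose commanded when the call began; what a row does not reach only later rows make up. A row lasts 1/8 s, in which the tool goes at most 62.5 mm and 10.7 degrees, less where a joint would pass 70% of its speed; a pose out of reach is approached as far as the arm can. A call with a gripper value outside its range is refused whole. The fingers move at their own pace and stop on an object; the grip force is fixed at half the most. Time passes only in rows, so rows that repeat a pose let the fingers close. It gives the time, the measured TCP pose, the force, the opening and the grip force at its end, in the units of the state.
- robot.read_state(): the state, without advancing time (a new reading comes with each control period).
- viewer.grab_frame(name): name is "scene" or "top" or "wrist"; returns a dict with "frame" (384x512x3 uint8, red, green, blue), "depth" (384x512 float32, m along the optical axis (not along the pixel's ray), 0 where there is no reading), "intrinsics" (3x3 intrinsics, pixels), "R" (3x3) and "t" (3): a world point X has camera coordinates R X + t; the wrist camera has in their place "mount" (4x4, takes a point from camera to tool coordinates, whose origin is the TCP and whose axes are the flange's). Camera axes: x right, y down, z forward; pixel columns grow to the right and rows downward; lengths in m; the calibration is good to about 2 mm. A picture is of the moment at which its call begins: read the wrist's pose just before it.
- close_job(): hands the job in; it is judged then, once.
The state is a dict: "time_s": time; "joints": joint angles; "qvel": joint speeds; "tau": joint torques, N m; "tool_pos": TCP position; "tcp_rot": TCP orientation; "force": force on the tool from outside, world axes, zero at the start; "torque": the same for the moment, N m; "width": finger opening in m; "finger_force": force on a finger pad.
Only numpy, scipy, OpenCV 4.12 (cv2) and the standard library are available. Lean on these libraries where they do the work, as an engineer would, in place of code of your own. Each camera call takes 0.05 s, during which the arm holds its last target. There are 200 camera calls.

## Working session

There is one attempt and no reset: what is moved stays moved. The work goes in short steps, Python scripts to look and compute and a tool call to move; the robot and the scene stay as the last step left them, time stands still between calls to the robot, and variables do not carry over. Pictures are saved under pics/ and viewed, at most 10 in all, crops included, and the job is handed in when it is done.

Besides the shell and the picture viewer there is one more tool, called after "Request:" as name([rows], argument=value, ...), one row to a line, values as JSON. servo_tool: Moves the arm, as the interface text tells. Its arguments: {"type":"object","properties":{"increments":{"type":"array"}},"required":["increments"]}

```bash
mkdir -p pics; cat > h.py <<'E'
import numpy as np, cv2
from rig import robot, viewer
def pts(f):
    K=f["intrinsics"];d=f["depth"];v,u=np.mgrid[:d.shape[0],:d.shape[1]]
    c=np.stack([(u-K[0,2])/K[0,0]*d,(v-K[1,2])/K[1,1]*d,d],-1)
    w=(c-f["t"])@f["R"]; w[d==0]=np.nan
    return w
E
python3 - <<'E'
from h import *
fs={n:viewer.grab_frame(n) for n in("scene","top")}
for n,f in fs.items():
    np.savez("pics/%s0.npz"%n,**f)
    cv2.imwrite("pics/%s0.png"%n,f["frame"][...,::-1]); print(n,f["intrinsics"].tolist(),f["R"].round(3).tolist(),f["t"].round(3).tolist(),(f["depth"]>0).mean())
print(robot.read_state())
im=np.hstack
E
```

```text
scene [[478.5192463460504, 0.0, 263.2258723556582], [0.0, 478.5192463460504, 185.7080604456821], [0.0, 0.0, 1.0]] [[0.774, -0.633, -0.016], [-0.37, -0.432, -0.822], [0.513, 0.643, -0.569]] [-0.585, 0.107, 1.217] 0.9947662353515625
top [[358.23459859928874, 0.0, 255.12770853872735], [0.0, 358.23459859928874, 193.83392976581794], [0.0, 0.0, 1.0]] [[0.029, -1.0, 0.005], [-0.984, -0.029, -0.175], [0.175, 0.0, -0.984]] [-0.331, 0.493, 1.145] 0.9962361653645834
{'time_s': 0.1, 'joints': array([ 1.14665703e+00,  3.77998506e-01,  7.97712601e-02,  1.27442153e+00,
       -2.53646804e-05,  1.46048461e+00]), 'qvel': array([-8.94244279e-04, -2.43919489e-04,  1.16179711e-03, -2.07458598e-03,
        9.09539089e-04,  9.07356404e-05]), 'tau': array([ 8.06881944e-04, -4.64696217e+01,  2.70581818e+01,  1.21025444e-02,
       -1.76858784e-04, -1.58007378e-06]), 'tool_pos': array([0.17726555, 0.54636891, 0.23045403]), 'tcp_rot': array([-2.32343378e-04,  1.56270583e-01,  9.87713849e-01, -8.96699220e-04]), 'force': array([ 0.03669894, -0.03748058,  0.17641105]), 'torque': array([ 0.03393141, -0.04359731, -0.02184359]), 'finger_force': 0.0, 'width': 0.0854495861660361}
```

View pics/top0.png

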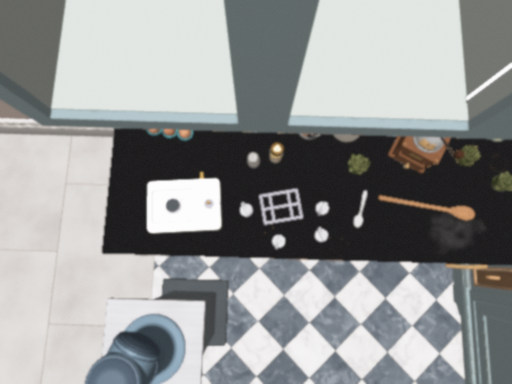

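View pics/scene0.png

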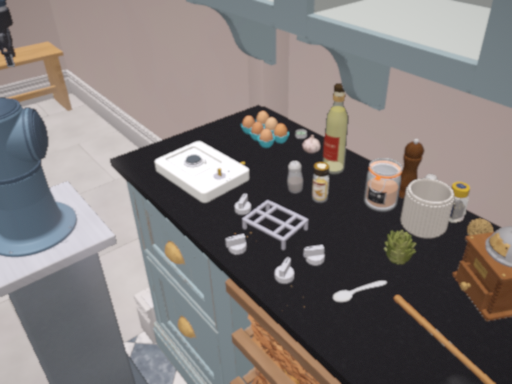

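The top view shows the hob at (184,205), the support at (281,206), the target knob at (246,209) and three lookalikes farther right. The shaker is at (253,159), the jar at (277,152) and the spoon at (361,210). Next I measure with depth.

```bash
python3 - <<'E'
from h import *
for n in("top","scene"):
    f=dict(np.load("pics/%s0.npz"%n)); w=pts(f); z=w[...,2]; im=f["frame"].astype(int)
    if n=="top": print("table z",np.nanmedian(z[235:245,200:300]), "px(246,209)",w[209,246].round(3))
    reg=(w[...,0]>.25)&(w[...,0]<.72)&(w[...,1]<.12)&(w[...,1]>-.75)
    m=(reg&(z>.008)&(z<.15)&(im.min(-1)>60)).astype(np.uint8)
    k,l,s,c=cv2.connectedComponentsWithStats(m)
    for i in range(1,k):
        if s[i,4]<25: continue
        p=w[l==i]; r=cv2.minAreaRect(p[:,:2].astype(np.float32)*1000)
        print(n,s[i].tolist(),"rect",np.round(r[0],1),np.round(r[1],1),round(r[2],1),"z",np.nanpercentile(p[:,2],[50,98]).round(3))
f=dict(np.load("pics/scene0.npz"))["frame"]
cv2.imwrite("pics/crop.png",cv2.resize(f[130:290,150:350],None,fx=4,fy=3.75,interpolation=3)[...,::-1])
print(viewer.grab_frame("wrist")["mount"].round(4), viewer.grab_frame("wrist")["intrinsics"])
E
```

```text
table z 0.0005413588759624213 px(246,209) [ 0.452 -0.288  0.037]
top [148, 129, 13, 6, 60] rect [712.3  41.2] [13.9 40.9] 0.9 z [0.034 0.052]
top [163, 129, 14, 8, 94] rect [708.8 -13.3] [20.2 46.1] 2.5 z [0.038 0.056]
top [178, 130, 15, 10, 124] rect [703.9 -67.7] [30.2 49.6] 2.0 z [0.041 0.061]
top [303, 133, 15, 6, 69] rect [ 710.  -499.4] [46.6 18.2] 88.2 z [0.039 0.076]
top [337, 134, 22, 8, 123] rect [ 711.6 -630.1] [67.3 13.4] 87.9 z [0.04  0.076]
top [270, 143, 13, 20, 185] rect [ 640.6 -382.2] [36.5 36. ] 36.4 z [0.102 0.109]
top [248, 152, 12, 16, 155] rect [ 618.3 -307.5] [37.7 37.5] 1.9 z [0.077 0.091]
top [349, 155, 19, 19, 174] rect [ 617.5 -660.5] [54.2 55.5] 81.2 z [0.053 0.068]
top [148, 172, 74, 61, 3747] rect [473.5 -80.1] [194.9 239.8] 4.6 z [0.039 0.048]
top [260, 189, 43, 36, 517] rect [ 467.2 -403.3] [100.1 129.7] 11.0 z [0.034 0.039]
top [359, 199, 7, 18, 38] rect [ 473.7 -679.7] [ 9.4 60.8] 75.5 z [0.011 0.015]
top [241, 202, 12, 14, 125] rect [ 453.6 -288.6] [38.8 39.3] 80.2 z [0.018 0.039]
top [316, 202, 13, 13, 127] rect [ 467.7 -544.6] [39.4 41.1] 12.9 z 
[... 1047 characters left out ...]
ect [ 345.7 -403.9] [29.5 46.1] 74.4 z [0.023 0.037]
scene [304, 245, 21, 18, 299] rect [ 459.1 -547.4] [27.5 46.4] 56.1 z [0.022 0.038]
scene [275, 257, 19, 25, 293] rect [ 374.5 -539.6] [43.7 41.8] 69.5 z [0.018 0.038]
scene [349, 283, 24, 11, 68] rect [ 472.4 -678.2] [ 9.3 57.4] 73.8 z [0.01  0.012]
scene [394, 295, 7, 6, 31] rect [ 507.6 -744.2] [10.2 13.7] 88.0 z [0.013 0.016]
[[-4.000e-04 -9.531e-01 -3.028e-01  7.660e-02]
 [ 1.000e+00 -3.000e-04 -1.000e-04  4.000e-04]
 [-0.000e+00 -3.028e-01  9.531e-01 -1.426e-01]
 [ 0.000e+00  0.000e+00  0.000e+00  1.000e+00]] [[267.82396591   0.         257.7655634 ]
 [  0.         267.82396591 192.72286477]
 [  0.           0.           1.        ]]
```

View pics/crop.png

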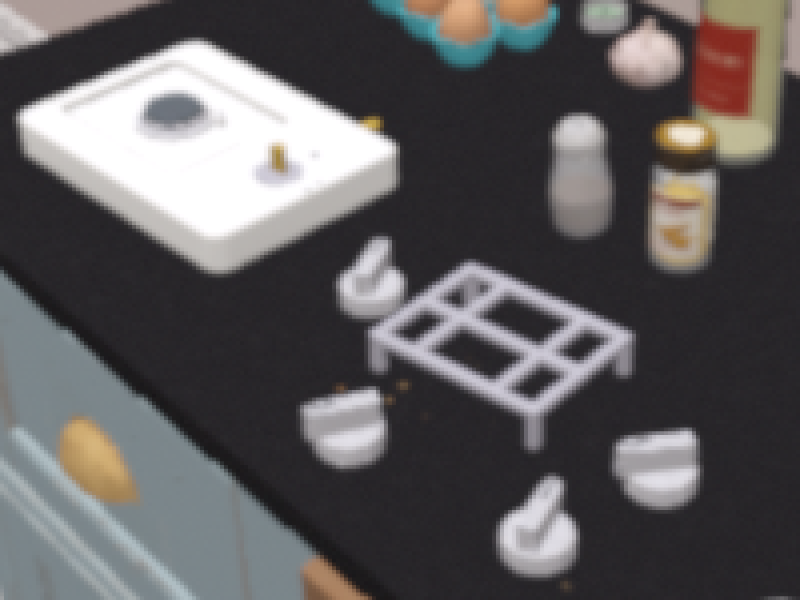

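The crop shows the support upright on its legs at crop (500,335). The target knob at (372,280) has its bar pointing up and right. The shaft is at (278,158), with the off dot at (315,155). I'll move over the hob and on to the support.

Request:
servo_tool([
  [85,290,-640,30,0,0,-61],
  [85,290,-640,30,0,0,-61],
  [85,290,-640,30,0,0,-61],
  [85,290,-640,30,0,0,-61],
  [85,290,-640,30,0,0,-61],
  [85,290,-640,30,0,0,-61],
  [85,290,-640,30,0,0,-61],
  [85,290,-640,30,0,0,-61],
])

```text
time_s: 1.2
tool_pos: [0.3841, 0.0901, 0.2529]
tcp_rot: [0.0, 0.636, 0.772, 0.0]
force: [1.7, 1.0, -0.3]
width: 0.0851
finger_force: 0.0
```

Request:
servo_tool([
  [40,90,-205,10,0,0,0],
  [40,90,-205,10,0,0,0],
  [40,90,-205,10,0,0,0],
  [40,90,-205,10,0,0,0],
  [40,90,-205,10,0,0,0],
  [40,90,-205,10,0,0,0],
])

```text
time_s: 1.95
tool_pos: [0.4731, -0.1125, 0.2624]
tcp_rot: [-0.001, 0.636, 0.772, 0.0]
force: [0.6, -0.1, 0.7]
width: 0.0401
finger_force: 0.0
```

```bash
cat >> h.py <<'E'
from scipy.spatial.transform import Rotation as Ro
def wrist(name):
    s=robot.read_state(); f=viewer.grab_frame("wrist"); q=s["tcp_rot"]
    T=np.eye(4); T[:3,:3]=Ro.from_quat([q[1],q[2],q[3],q[0]]).as_matrix(); T[:3,3]=s["tool_pos"]
    W=T@f["mount"]; f["R"]=W[:3,:3].T; f["t"]=-f["R"]@W[:3,3]; f.pop("mount")
    np.savez("pics/%s.npz"%name,**f); cv2.imwrite("pics/%s.png"%name,f["frame"][...,::-1]); return f
def ray(f,uv,z):
    uv=np.atleast_2d(uv).astype(float);K=f["intrinsics"]
    d=np.c_[(uv[:,0]-K[0,2])/K[0,0],(uv[:,1]-K[1,2])/K[1,1],np.ones(len(uv))]@f["R"]
    c=-f["R"].T@f["t"]; return (c+d*((z-c[2])/d[:,2])[:,None])[:,:2]
E
python3 - <<'E'
from h import *
f=wrist("w1"); w=pts(f); print(robot.read_state()["tool_pos"],f["depth"].min(),np.nanpercentile(w[...,2],[5,50,95]))
E
```

```text
[ 0.47305908 -0.11207101  0.26251302] 0.0 [-8.85274669e-01  3.20936643e-04  3.48846539e-01]
```

View pics/w1.png

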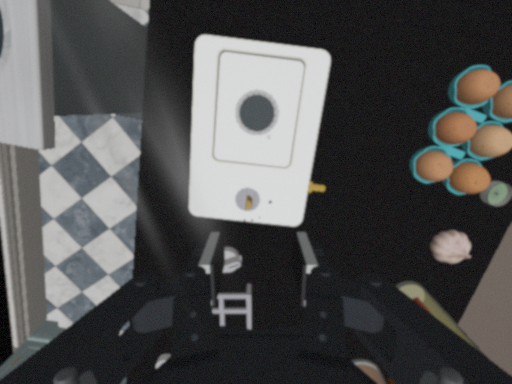

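The hob fills (190–330, 35–226), with the burner at (257,113), the shaft at (248,202) and the off dot at (270,202). I'll fit the hob from these.

```bash
cat > hob.py <<'E'
from h import *
def hob(f,box):
    im=f["frame"].astype(int); m=(im.min(-1)>165).astype(np.uint8); b=np.zeros_like(m); x0,y0,x1,y1=box; b[y0:y1,x0:x1]=m[y0:y1,x0:x1]
    c=max(cv2.findContours(b,0,1)[0],key=cv2.contourArea)[:,0]
    p=ray(f,c,.037)*1000; r=cv2.minAreaRect(p.astype(np.float32)); print("outline",r); return p,r
if __name__=="__main__":
    f=dict(np.load("pics/w1.npz")); w=pts(f); hob(f,(180,20,345,240))
    im=f["frame"]; print("burner depth z",w[105:121:8,250:266:8,2].round(4).ravel(), "deck z", w[180,[210,220,285],2])
    hsv=cv2.cvtColor(im,cv2.COLOR_RGB2HSV)
    m=((hsv[...,2]<125)).astype(np.uint8)
    for nm,(x0,y0,x1,y1),z in (("burner",(230,85,285,140),.047),("dot",(264,196,276,208),.04)):
        k,l,s,c=cv2.connectedComponentsWithStats(m[y0:y1,x0:x1]); i=1+np.argmax(s[1:,4]); print(nm,s[i],c[i]+[x0,y0],ray(f,c[i]+[x0,y0],z)*1000)
    b=((hsv[...,1]>90)&(hsv[...,2]>60)).astype(np.uint8); x0,y0,x1,y1=235,185,262,220
    k,l,s,c=cv2.connectedComponentsWithStats(b[y0:y1,x0:x1]); i=1+np.argmax(s[1:,4]); print("shaft",s[i],c[i]+[x0,y0])
    q=w[185:220,235:262]; t=q[(q[...,2]>.055)&(q[...,2]<.07)]; print("shaft top",len(t),t.mean(0))
    t=pts(f)[80:150,220:295].reshape(-1,3); t=t[(t[:,2]>.044)]; print("burner top",t.mean(0),np.ptp(t,0))
    cv2.imwrite("pics/c1.png",cv2.resize(im[25:235,185:345],None,fx=3.5,fy=2.8,interpolation=2)[...,::-1])
E
python3 hob.py
```

```text
outline ((461.16326904296875, -78.47610473632812), (168.9949188232422, 239.10037231445312), 4.548991680145264)
burner depth z [0.0473 0.0472 0.0478 0.0494] deck z [0.0406505  0.03915085 0.03925317]
burner [ 10  10  34  36 956] [256.48640167 112.4832636 ] [[458.62440749 -42.29718259]]Traceback (most recent call last):
  File "hob.py", line 12, in <module>
    k,l,s,c=cv2.connectedComponentsWithStats(m[y0:y1,x0:x1]); i=1+np.argmax(s[1:,4]); print(nm,s[i],c[i]+[x0,y0],ray(f,c[i]+[x0,y0],z)*1000)
                                                                  ~~~~~~~~~^^^^^^^^^
    return _wrapfunc(a, 'argmax', axis=axis, out=out, **kwds)
    return bound(*args, **kwds)
ValueError: attempt to get argmax of an empty sequence
```

Request:
servo_tool([
  [40,-6.5,-290,0,0,0,0],
  [40,-6.5,-290,0,0,0,0],
  [40,-6.5,-290,0,0,0,0],
  [40,-6.5,-290,-30,0,0,0],
  [40,-6.5,-290,-80,0,0,0],
  [40,-6.5,-290,-110,0,0,0],
  [40,-6.5,-290,-110,0,0,0],
  [40,-6.5,-290,-110,0,0,0],
])

```text
time_s: 3.0
tool_pos: [0.468, -0.4021, 0.1545]
tcp_rot: [0.001, 0.635, 0.772, 0.0]
force: [0.9, -0.5, 1.1]
width: 0.0397
finger_force: 0.0
```

```bash
python3 - <<'E'
from h import *
f=wrist("w2"); w=pts(f); print(robot.read_state()["tool_pos"])
E
```

```text
[ 0.46854604 -0.40270662  0.15532193]
```

View pics/w2.png

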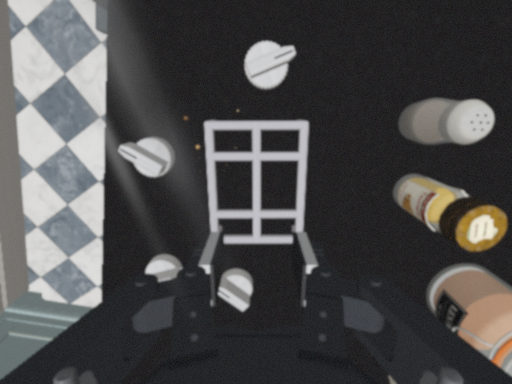

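The support spans (205–308, 121–245) and its centre bar is at column 257. The target knob is at (266,64) with its nose toward (296,50).

```bash
python3 - <<'E'
from h import *
f=dict(np.load("pics/w2.npz")); im=f["frame"].astype(int); w=pts(f)
m=((im.min(-1)>120)).astype(np.uint8); m[:110]=0; m[230:]=0; m[:,:195]=0; m[:,320:]=0
c=np.argwhere(m)[:,::-1]; p=ray(f,c,.034)*1000
# use left/right frame outer edges & top edge: column-wise
rows=range(135,222)
L=[];R=[];C=[]
for r in rows:
    x=np.flatnonzero(m[r]); L.append([x[0]-.5,r]);R.append([x[-1]+.5,r])
    k=np.flatnonzero(m[r,248:266])
    if len(k)<14: C.append([248+k.mean(),r])
T=[[u,np.flatnonzero(m[:,u])[0]-.5] for u in range(215,300)]
for n,e in(("L",L),("R",R),("C",C),("T",T)):
    q=(ray(f,np.array(e),.034)*1000).astype(np.float32); vx,vy,x0,y0=cv2.fitLine(q,cv2.DIST_HUBER,0,.01,.01).ravel(); print(n,np.degrees(np.arctan2(vy,vx)),x0,y0)
    globals()[n+"l"]=(vx,vy,x0,y0)
a=np.radians(11.);ux=np.array([np.cos(a),np.sin(a)]);uy=np.array([-ux[1],ux[0]])
for n in "LRCT":
    l=globals()[n+"l"]; print(n,"along x",np.dot(l[2:],ux).round(1),"along y",np.dot(l[2:],uy).round(1))
P=np.dot(Tl[2:],uy)-65; X=np.dot(Cl[2:],ux); print("centre",X*ux+P*uy)
# knob
b=((im.min(-1)>120)).astype(np.uint8); b[:35]=0;b[95:]=0;b[:,:235]=0;b[:,305:]=0
k=w[35:95,235:305]; kz=k[...,2]; t=k[(kz>.032)&(kz<.042)]
print("knob top",len(t),t.mean(0)); r=cv2.minAreaRect((t[:,:2]*1000).astype(np.float32)); print(r)
d=k[(kz>.012)&(kz<.02)]; print("disc",d.mean(0),len(d)); print(cv2.minEnclosingCircle((k[kz>.012][:,:2]*1000).astype(np.float32)),cv2.minEnclosingCircle((d[:,:2]*1000).astype(np.float32)))
cv2.imwrite("pics/c2.png",cv2.resize(f["frame"][30:100,230:310],None,fx=7,fy=7,interpolation=2)[...,::-1])
E
```

```text
L -78.75609 416.8539 -403.42526
R -78.69124 515.0394 -384.18402
C -78.6536 466.2032 -395.43594
T 11.0988455 457.23068 -337.35883
L along x 332.2 along y -475.6
R along x 432.3 along y -475.4
C along x 382.2 along y -477.1
T along x 384.5 along y -418.4
centre [ 467.40106352 -401.59848902]
knob top 724 [ 0.45668769 -0.28427575  0.0356667 ]
((457.1507263183594, -283.7527160644531), (43.83108139038086, 12.205016136169434), 32.28413772583008)
disc [ 0.45374348 -0.28717519  0.0156601 ] 933
((456.0576477050781, -284.2327575683594), 23.554000854492188) ((455.3866882324219, -284.7424011230469), 22.74496078491211)
```

View pics/c2.png

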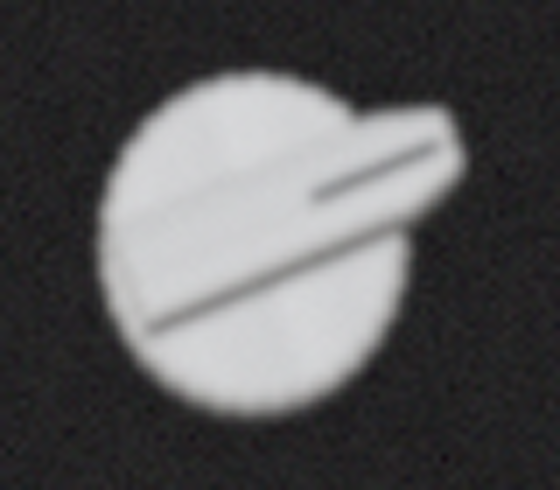

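The nose points about 32° from world +x, and the knob axis is near (454,-286) mm. The support grip point is (467.4,-401.6) mm. I'll go in shallow so the fingertips clear the burner later.

Request:
servo_tool([
  [40,-1,1,-50,0,0,0],
  [40,-1,1,-95,0,0,0],
  [40,-1,1,-120,0,0,0],
  [40,-1,1,-134,0,0,0],
  [40,-1,1,-134,0,0,0],
  [40,-1,1,-134,0,0,0],
])

```text
time_s: 3.8
tool_pos: [0.4674, -0.4031, 0.0207]
tcp_rot: [0.002, 0.636, 0.772, -0.0]
force: [0.2, -1.1, -0.6]
width: 0.0397
finger_force: 0.0
```

Request:
servo_tool([
  [0,0,1,0,0,0,0],
  [0,0,1,0,0,0,0],
  [0,0,1,0,0,0,0],
  [0,0,1,0,0,0,0],
  [0,0,1,0,0,0,0],
  [0,0,1,10,0,0,0],
  [0,0,1,50,0,0,0],
  [0,0,1,90,0,0,0],
])

```text
time_s: 4.8
tool_pos: [0.4654, -0.4003, 0.109]
tcp_rot: [-0.001, 0.636, 0.772, 0.0]
force: [-0.1, -1.1, -2.7]
width: 0.0058
finger_force: 58.8
```

Request:
servo_tool([
  [0,-7,60,10,0,0,-6.6],
  [0,-7,120,10,0,0,-6.6],
  [0,-7,180,10,0,0,-6.6],
  [0,-7,240,10,0,0,-6.6],
  [0,-7,300,10,0,0,-6.6],
  [0,-7,357,10,0,0,-6.6],
  [0,-7,357,10,0,0,-6.6],
  [0,-7,357,10,0,0,-6.6],
])

```text
time_s: 5.8
tool_pos: [0.4592, -0.0441, 0.1188]
tcp_rot: [0.0, 0.679, 0.734, -0.0]
force: [0.0, -0.5, -2.9]
width: 0.0059
finger_force: 58.8
```

```bash
python3 - <<'E'
from h import *
f=wrist("w3"); s=robot.read_state(); print(s["tool_pos"],s["width"],s["force"],Ro.from_quat(np.r_[s["tcp_rot"][1:],s["tcp_rot"][0]]).as_matrix().round(4))
E
```

```text
[ 0.45933089 -0.04475445  0.11878465] 0.006026110096198671 [ 0.206248    0.09537936 -2.10848384] [[-7.640e-02  9.971e-01  3.000e-04]
 [ 9.971e-01  7.640e-02 -5.000e-04]
 [-6.000e-04  2.000e-04 -1.000e+00]]
```

View pics/w3.png

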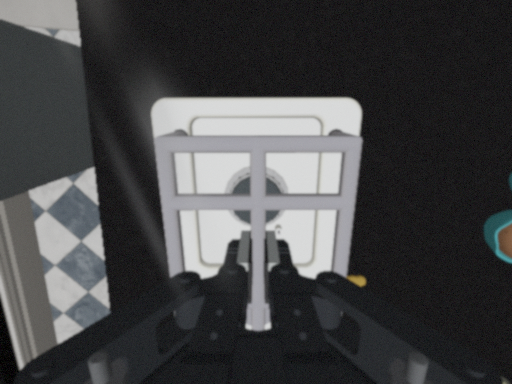

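The wrist view shows the support held, with its far bar at row 143 and centre bar at column 258, above the hob. I'll measure its tilt and centre in the hand.

```bash
python3 - <<'E'
from h import *
f=dict(np.load("pics/w3.npz")); w=pts(f); z=w[...,2]
print(z[143,175:345:20].round(4),z[202,180:340:20].round(4),z[160:235:12,258].round(4))
m=(z>.12)&(z<.145); m[:125]=0;m[225:]=0;m[:,:145]=0;m[:,370:]=0
p=w[m]; A=np.c_[p[:,:2]-p[:,:2].mean(0),np.ones(len(p))]; k,*_=np.linalg.lstsq(A,p[:,2],rcond=None); print("slopes",k)
m=m.astype(np.uint8); zt=z[143,175:345].mean(); zl=k[2]
def line(n,e,z):
    q=(ray(f,np.array(e),z)*1000).astype(np.float32); vx,vy,x0,y0=cv2.fitLine(q,cv2.DIST_HUBER,0,.01,.01).ravel(); print(n,round(float(np.degrees(np.arctan2(vy,vx))),2),x0,y0); return np.array([x0,y0])
T=line("T",[[u,np.flatnonzero(m[:,u])[0]-.5] for u in range(175,345)],zt)
C=line("C",[[250+np.flatnonzero(m[r,250:268]).mean(),r] for r in list(range(160,190))],zl)
L=line("L",[[np.flatnonzero(m[r])[0]-.5,r] for r in range(155,190)],zl)
R=line("R",[[np.flatnonzero(m[r])[-1]+.5,r] for r in range(155,190)],zl)
a=np.radians(4.5);ux=np.array([np.cos(a),np.sin(a)]);uy=np.array([-ux[1],ux[0]])
c=ux*(C@ux)+uy*(T@uy-65); print("centre",c,"mid LR",(L@ux+R@ux)/2,C@ux,"need move",np.array([458.3,-42.6])-c)
E
```

```text
[0.1326 0.1337 0.1333 0.1333 0.1331 0.1324 0.1326 0.133  0.134 ] [0.1329 0.1333 0.1328 0.1336 0.1327 0.1324 0.1333 0.1328] [0.1332 0.1335 0.1336 0.133  0.1327 0.134  0.1332]
slopes [-0.00033477  0.00031334  0.13233025]
T 0.0 0.0 0.0
C -85.58 456.37927 2.5580652
L -85.53 406.98532 -0.84482795
R -85.71 505.61978 6.81619
centre [458.86980538 -29.08715601] mid LR 455.13017661141583 455.1731109533452 need move [ -0.56980538 -13.51284399]
```

```bash
python3 - <<'E'
from h import *
f=dict(np.load("pics/w3.npz")); w=pts(f); z=w[...,2]
m=(z>.12)&(z<.145); m[:125]=0
g=f["frame"].astype(int)
e=[]
for u in range(175,345,2):
    r=np.flatnonzero(m[:,u]); e.append([u,r[0]-.5])
print(np.median([x[1] for x in e]))
q=ray(f,np.array(e),.1325)*1000
a=np.radians(4.5);ux=np.array([np.cos(a),np.sin(a)]);uy=np.array([-ux[1],ux[0]])
P=np.median(q@uy)-65; X=455.15; c=ux*X+uy*P; print(c,np.array([458.3,-42.6])-c)
E
```

```text
134.5
[459.99135075 -43.63230166] [-1.69135075  1.03230166]
```

Request:
servo_tool([
  [0,-1.7,1,-25,0,0,0.1],
  [0,-1.7,1,-45,0,0,0.1],
  [0,-1.7,1,-56,0,0,0.1],
  [0,-1.7,1,-60,0,0,0.1],
  [0,-1.7,1,-63,0,0,0.1],
  [0,-1.7,1,-65,0,0,0.1],
  [0,-1.7,1,-66,0,0,0.1],
  [0,-1.7,1,-66,0,0,0.1],
])

```text
time_s: 6.85
tool_pos: [0.4576, -0.043, 0.0528]
tcp_rot: [0.0, 0.679, 0.735, 0.0]
force: [-0.6, 0.3, -2.1]
width: 0.0069
finger_force: 58.8
```

Request:
servo_tool([
  [0,0,0,-1,0,0,0],
  [0,0,0,-1,0,0,0],
])

```text
time_s: 7.1
tool_pos: [0.4577, -0.043, 0.0518]
tcp_rot: [0.0, 0.679, 0.734, 0.0]
force: [-0.0, 0.5, -1.4]
width: 0.0062
finger_force: 59.0
```

Request:
servo_tool([
  [40,0,0,0,0,0,0],
  [40,0,0,0,0,0,0],
  [40,0,0,0,0,0,0],
  [40,0,0,0,0,0,0],
  [40,0,0,20,0,0,0],
  [40,0,0,60,0,0,0],
  [40,0,0,110,0,0,0],
  [40,0,0,110,0,0,0],
])

```text
time_s: 8.1
tool_pos: [0.4607, -0.0438, 0.1656]
tcp_rot: [0.004, 0.679, 0.734, 0.002]
force: [-0.1, 0.2, 0.3]
width: 0.0398
finger_force: 0.0
```

```bash
python3 - <<'E'
from h import *
f=wrist("w4"); w=pts(f); z=w[...,2]; print(robot.read_state()["tool_pos"])
m=((z>.06)&(z<.075)).astype(np.uint8); m[:,:120]=0; m[:,400:]=0
k,l,s,c=cv2.connectedComponentsWithStats(m); i=1+np.argmax(s[1:,4]); print(s[i]); p=w[l==i]
A=np.c_[p[:,:2]-p[:,:2].mean(0),np.ones(len(p))]; print("plane",np.linalg.lstsq(A,p[:,2],rcond=None)[0], cv2.minAreaRect((p[:,:2]*1000).astype(np.float32)))
E
```

```text
[ 0.45920806 -0.04344968  0.16336255]
[ 197  121  113  131 5911]
plane [-0.00046401  0.00238698  0.06541196] ((458.34637451171875, -42.48011016845703), (100.27626037597656, 129.05023193359375), 4.565651893615723)
```

View pics/w4.png

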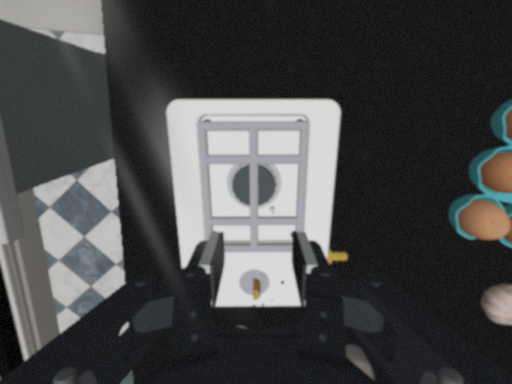

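The support is seated and let go: centre (458.3,-42.5), level, angle 4.57°. Next I look at the shaft from directly above, in the orientation for gripping the knob.

Request:
servo_tool([
  [60,9,-60,0,0,0,-10],
  [60,9,-119,0,0,0,-20],
  [60,9,-119,-10,0,0,-30],
  [60,9,-119,-25,0,0,-40],
  [60,9,-119,-45,0,0,-50],
  [60,9,-119,-53,0,0,-60],
  [60,9,-119,-53,0,0,-62],
  [60,9,-119,-53,0,0,-62],
])

```text
time_s: 9.15
tool_pos: [0.4661, -0.1619, 0.1082]
tcp_rot: [-0.0, 0.96, 0.281, -0.0]
force: [0.3, 0.3, 1.3]
width: 0.06
finger_force: 0.0
```

```bash
python3 - <<'E'
from h import *
f=wrist("w5"); w=pts(f); s=robot.read_state(); print(s["tool_pos"],s["joints"].round(2),s["tcp_rot"])
im=f["frame"]; cv2.imwrite("pics/c5.png",cv2.resize(im[120:320,170:350],None,fx=3,fy=3,interpolation=2)[...,::-1])
E
```

```text
[ 0.46643558 -0.16200498  0.1085855 ] [-0.46  0.29 -0.37  0.91 -0.    2.11] [-1.07226622e-05  9.59735834e-01  2.80904121e-01 -6.21948536e-05]
```

View pics/c5.png

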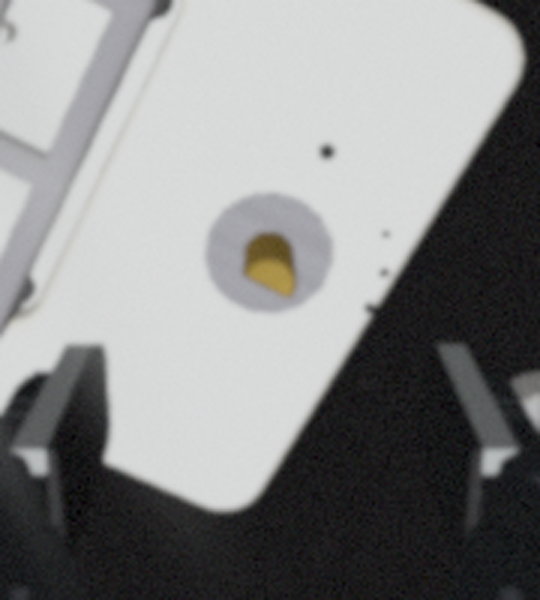

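The crop shows the collar at (269,253), the brass D-tip at about (270,278) with its flat at lower left, and the off dot at (327,151). I'll fit these.

```bash
python3 - <<'E'
from h import *
f=dict(np.load("pics/w5.npz")); w=pts(f); im=f["frame"]; hsv=cv2.cvtColor(im,cv2.COLOR_RGB2HSV)
x0,y0,x1,y1=230,160,300,240; sub=im[y0:y1,x0:x1].astype(int); H=hsv[y0:y1,x0:x1]
# collar: not white
m=((sub.min(-1)<195)).astype(np.uint8); k,l,s,c=cv2.connectedComponentsWithStats(m)
for i in range(1,k):
    if s[i,4]>6:
        cc=np.array(cv2.findContours((l==i).astype(np.uint8),0,1)[0][0][:,0]); q=ray(f,cc+[x0,y0],.04)*1000
        print("comp",s[i],(c[i]+[x0,y0]).round(1),"on deck",(ray(f,c[i]+[x0,y0],.04)*1000).round(1),"encl",cv2.minEnclosingCircle(q.astype(np.float32)),"fit",cv2.fitEllipse(q.astype(np.float32)) if len(q)>5 else "")
b=((H[...,1]>80)).astype(np.uint8); t=b&(H[...,2]>150)
for n,mm in(("brass",b),("bright",t)):
    k,l,s,c=cv2.connectedComponentsWithStats(mm); i=1+np.argmax(s[1:,4]); print(n,s[i],c[i]+[x0,y0],(ray(f,c[i]+[x0,y0],.063)*1000).round(1))
    q=np.argwhere(l==i)[:,::-1]+[x0,y0]; q=ray(f,q,.063)*1000
    a=np.radians(4.55);ux=np.array([np.cos(a),np.sin(a)]);uy=np.array([-ux[1],ux[0]])
    print(" along x",np.percentile(q@ux,[1,99]),"y",np.percentile(q@uy,[1,99]))
P=np.array([467.9,-162.1]);print("pred",P@ux,P@uy)
z=w[y0:y1,x0:x1,2]; k=(z>.058)&(z<.068)&(b>0); print("depth tip",k.sum(),w[y0:y1,x0:x1][k].mean(0) if k.any() else "")
E
```

```text
comp [46  7  6  7 32] [278.5 170.1] on deck [[ 500.9 -159.8]] encl ((500.96197509765625, -159.80923461914062), 2.5648603439331055) fit ((500.9159851074219, -159.795654296875), (4.272491931915283, 4.92544412612915), 128.03392028808594)
comp [   8   24   43   40 1349] [259.2 203.8] on deck [[ 468.3 -162.2]] encl ((467.8994140625, -162.4878692626953), 17.980974197387695) fit ((467.96734619140625, -162.46237182617188), (34.91913986206055, 35.1130256652832), 59.17256546020508)
comp [ 53  49  17  31 254] [294. 229.] on deck [[ 465.  -200.1]] encl ((467.1944274902344, -196.0476531982422), 15.269827842712402) fit ((464.19622802734375, -200.1323699951172), (11.486811637878418, 31.766460418701172), 111.91908264160156)
brass [ 22  39  16  19 236] [259.87711864 207.57627119] [[ 473.1 -159.7]]
 along x [453.29769567 465.49918699] y [-204.24132838 -190.24947015]
bright [ 23  47  15  11 106] [260.72641509 211.95283019] [[ 470.4 -162.2]]
 along x [453.28884566 459.34018267] y [-204.44744533 -193.41023425]
pred 453.5661690212926 -198.70719745230213
depth tip 163 [ 0.47122801 -0.16118101  0.06230555]
```

Collar and dot agree: the shaft is at (467.9,-162.4) mm. Next I go over the knob.

Request:
servo_tool([
  [60,-12.5,-60,0,0,0,0],
  [60,-12.5,-115,0,0,0,0],
  [60,-12.5,-124,-10,0,0,0],
  [60,-12.5,-124,-20,0,0,0],
  [60,-12.5,-124,-20,0,0,0],
  [60,-12.5,-124,-20,0,0,0],
])

```text
time_s: 9.95
tool_pos: [0.4539, -0.2846, 0.0886]
tcp_rot: [-0.0, 0.96, 0.281, -0.0]
force: [-0.1, 0.6, -0.3]
width: 0.0601
finger_force: 0.0
```

```bash
python3 - <<'E'
from h import *
f=wrist("w6"); w=pts(f); s=robot.read_state(); print(s["tool_pos"],s["tcp_rot"])
im=f["frame"]; cv2.imwrite("pics/c6.png",cv2.resize(im[110:300,150:370],None,fx=3,fy=3,interpolation=2)[...,::-1])
z=w[...,2]; R=w[130:300,190:330].reshape(-1,3); t=R[(R[:,2]>.032)&(R[:,2]<.041)]
r=cv2.minAreaRect((t[:,:2]*1000).astype(np.float32)); print("top",len(t),r)
m=((z>.012)&(z<.041)&(im.min(-1)>60)).astype(np.uint8); m[:, :190]=0;m[:,330:]=0
k,l,st,c=cv2.connectedComponentsWithStats(m)
for i in range(1,k):
    if st[i,4]>200: print(st[i])
d=R[(R[:,2]>.012)&(R[:,2]<.02)]; print("disc",len(d),cv2.minEnclosingCircle((d[:,:2]*1000).astype(np.float32)),cv2.minAreaRect((d[:,:2]*1000).astype(np.float32)))
g=(im.max(-1)<90).astype(np.uint8)
E
```

```text
[ 0.45412449 -0.2849429   0.08884887] [-7.43235058e-05  9.59756234e-01  2.80834408e-01  1.40819936e-05]
top 795 ((457.47088623046875, -283.3355712890625), (44.59469985961914, 12.022380828857422), 33.123756408691406)
[ 190    0   28  102 1718]
[ 235  175   48   59 1881]
[281 319  34  16 205]
disc 1035 ((457.0227355957031, -284.26470947265625), 23.07370948791504) ((454.4234924316406, -285.25677490234375), (40.74577713012695, 41.388851165771484), 77.40326690673828)
```

View pics/c6.png

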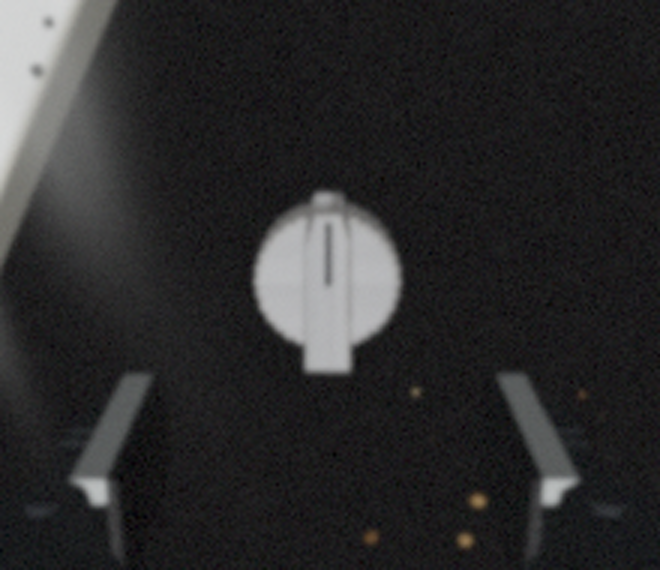

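The crop shows the knob's bar vertical, nose up, centred at (328,280) between the fingers, so it lines up with the tool. I'll descend and grip.

Request:
servo_tool([
  [60,0,-0.5,-30,0,0,0],
  [60,0,-0.5,-55,0,0,0],
  [60,0,-0.5,-67,0,0,0],
  [60,0,-0.5,-69,0,0,0],
  [60,0,-0.5,-69,0,0,0],
  [60,0,-0.5,-69,0,0,0],
])

```text
time_s: 10.75
tool_pos: [0.4547, -0.2871, 0.0206]
tcp_rot: [0.001, 0.96, 0.28, 0.001]
force: [0.0, 0.5, 0.4]
width: 0.0602
finger_force: 0.0
```

Request:
servo_tool([
  [0,0,0,0,0,0,0],
  [0,0,0,0,0,0,0],
  [0,0,0,0,0,0,0],
  [0,0,0,0,0,0,0],
  [0,0,0,0,0,0,0],
  [0,0,0,0,0,0,0],
])

```text
time_s: 11.5
tool_pos: [0.4542, -0.2868, 0.02]
tcp_rot: [0.0, 0.96, 0.28, 0.0]
force: [-0.5, -0.2, 4.4]
width: 0.0103
finger_force: 61.7
```

Request:
servo_tool([
  [0,0,0,15,0,0,0],
  [0,0,0,60,0,0,0],
  [0,5,30,90,0,0,-8],
  [0,13.7,80,90,0,0,-16],
  [0,13.7,124.4,90,0,0,-24],
  [0,13.7,124.4,90,0,0,-28],
  [0,13.7,124.4,90,0,0,-28],
  [0,13.7,124.4,90,0,0,-28],
])

```text
time_s: 12.5
tool_pos: [0.4677, -0.1625, 0.1099]
tcp_rot: [0.0, 0.999, 0.04, 0.0]
force: [-0.3, 0.1, -1.8]
width: 0.0105
finger_force: 61.0
```

```bash
cat > kn.py <<'E'
from h import *
import sys
f=wrist(sys.argv[1]); w=pts(f); s=robot.read_state(); tp=s["tool_pos"]; q=s["tcp_rot"]; print(tp,q,s["width"],s["force"])
im=f["frame"]; cv2.imwrite("pics/c_%s.png"%sys.argv[1],cv2.resize(im[110:310,150:370],None,fx=3,fy=3,interpolation=2)[...,::-1])
M=Ro.from_quat(np.r_[q[1:],q[0]]).as_matrix(); T=(w-tp)@M*1000   # tool coords mm
r=T[150:310,200:320].reshape(-1,3); ok=(np.abs(r[:,0])<40)&(np.abs(r[:,1])<30)
for a,b in((-24,-12),(-4,-0.5),(-0.5,6),(6,12)):
    t=r[ok&(r[:,2]>a)&(r[:,2]<b)]
    if len(t)>10: print(a,b,len(t),"median z",np.median(t[:,2]).round(2),"x,y ranges",np.percentile(t[:,0],[1,99]).round(1),np.percentile(t[:,1],[1,99]).round(1))
E
python3 kn.py w7
```

```text
[ 0.46770516 -0.16266623  0.10979783] [7.98976413e-05 9.99223398e-01 3.94029261e-02 5.55347405e-05] 0.010760236860893432 [ 0.93290181 -0.26321803 -1.44467636]
-24 -12 2045 median z -16.03 x,y ranges [-16.2  26.6] [-18.2  17.5]
-4 -0.5 61 median z -2.67 x,y ranges [11.4 27.1] [-11.8  10.5]
-0.5 6 791 median z 4.09 x,y ranges [ 2.4 26.8] [-20.   18.9]
6 12 185 median z 8.17 x,y ranges [ 1.1 21. ] [-20.9  20.4]
```

View pics/c_w7.png

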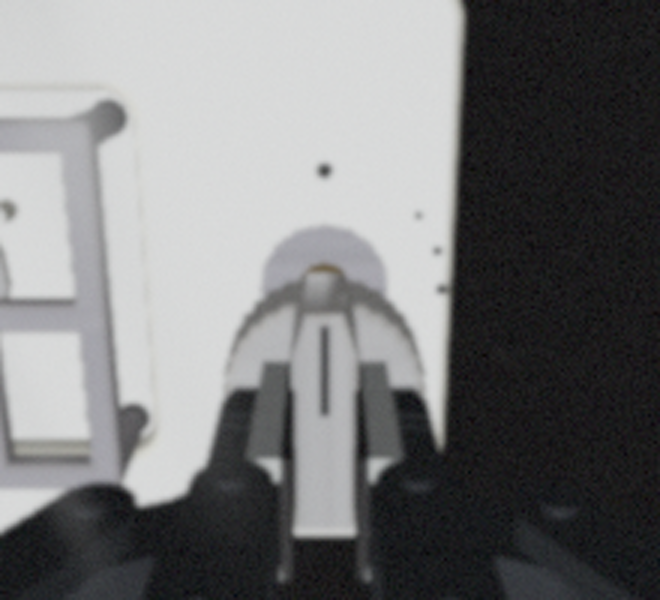

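The crop shows the knob held upright with its pointer in line with the off dot (column 324). The brass shaft shows just in front of the nose. I'll now measure the knob axis along the tool x.

```bash
python3 - <<'E'
from h import *
f=dict(np.load("pics/w7.npz")); tp=np.array([.46770516,-.16266623,.1098])*1000
a=2*np.arctan2(.0394029,.9992234); ux=np.array([np.cos(a),np.sin(a)]);uy=np.array([-ux[1],ux[0]]); print(np.degrees(a))
g=f["frame"].astype(int).sum(-1)/3
print("front",[int(g[r,253:256].mean()) for r in range(206,224)]); print("back",[int(g[r,252:264].mean()) for r in range(280,296)])
for z in(.1258,.1255):
    for v in(213,214,215,287.5,288.5,289.5): p=(ray(f,[258,v],z)*1000)[0]-tp[:2]; print(z,v,"x",(p@ux).round(2),"y",(p@uy).round(2))
S=np.array([467.9,-162.4])
print("shaft rel TCP",(S-tp[:2])@ux,(S-tp[:2])@uy)
E
```

```text
4.516408962018376
front [148, 143, 138, 132, 124, 119, 114, 115, 134, 157, 172, 176, 177, 178, 177, 177, 178, 177]
back [179, 179, 180, 180, 180, 184, 192, 189, 152, 90, 39, 27, 25, 27, 27, 26]
0.1258 213 x 27.46 y 0.06
0.1258 214 x 26.91 y 0.06
0.1258 215 x 26.36 y 0.06
0.1258 287.5 x -17.33 y 0.04
0.1258 288.5 x -17.99 y 0.04
0.1258 289.5 x -18.65 y 0.04
0.1255 213 x 27.34 y 0.06
0.1255 214 x 26.79 y 0.06
0.1255 215 x 26.24 y 0.06
0.1255 287.5 x -17.55 y 0.04
0.1255 288.5 x -18.22 y 0.04
0.1255 289.5 x -18.88 y 0.04
shaft rel TCP 0.21519916217492188 0.25006071082674697
```

Knob axis and shaft agree within 0.3 mm. I'll descend onto the tip.

Request:
servo_tool([
  [0,0,0.3,-12,0,0,0],
  [0,0,0.3,-22,0,0,0],
  [0,0,0.3,-25,0,0,0],
  [0,0,0.3,-28,0,0,0],
  [0,0,0.3,-30,0,0,0],
  [0,0,0.3,-32,0,0,0],
])

```text
time_s: 13.3
tool_pos: [0.4679, -0.1619, 0.0778]
tcp_rot: [0.0, 0.999, 0.039, 0.0]
force: [0.3, -0.1, -0.7]
width: 0.0104
finger_force: 61.0
```

Request:
servo_tool([
  [0,0,0,-3,0,0,0],
  [0,0,0,-6,0,0,0],
  [0,0,0,-9,0,0,0],
  [0,0,0,-10,0,0,0],
  [0,0,0,-10,0,0,0],
])

```text
time_s: 13.92
tool_pos: [0.4678, -0.1619, 0.068]
tcp_rot: [0.0, 0.999, 0.039, 0.0]
force: [-0.7, 0.9, 3.5]
width: 0.0107
finger_force: 61.6
```

Request:
servo_tool([
  [0,0,0,-2,0,0,0],
  [0,0,0,-4,0,0,0],
  [0,0,0,-5.5,0,0,0],
  [0,0,0,-6.5,0,0,0],
  [0,0,0,-6.5,0,0,0],
])

```text
time_s: 14.55
tool_pos: [0.468, -0.162, 0.0627]
tcp_rot: [0.0, 0.999, 0.039, 0.001]
force: [-5.2, 2.3, 17.0]
width: 0.0103
finger_force: 63.6
```

Request:
servo_tool([
  [0,0,0,0,0,0,0],
  [0,0,0,0,0,0,0],
])

```text
time_s: 14.8
tool_pos: [0.468, -0.162, 0.0627]
tcp_rot: [0.0, 0.999, 0.039, 0.001]
force: [-5.5, 2.3, 16.1]
width: 0.0102
finger_force: 63.6
```

```bash
python3 kn.py w8; python3 - <<'E'
from h import *
f=dict(np.load("pics/w8.npz")); w=pts(f); r=w[205:300,250:266].reshape(-1,3); t=r[(r[:,2]>.07)&(r[:,2]<.09)]; print("knob top z",np.median(t[:,2]))
f=viewer.grab_frame("top"); w=pts(f); z=w[...,2]; m=(z>.06)&(z<.072)&(w[...,1]>-.13)&(w[...,1]<.05)&(w[...,0]>.38)&(w[...,0]<.54); print("support",m.sum(),w[m].mean(0))
E
```

```text
[ 0.46794944 -0.16199281  0.06271702] [4.26906496e-04 9.99219764e-01 3.94891973e-02 5.32978958e-04] 0.010429083943311407 [-5.24966527  0.83567789 15.7889884 ]
-24 -12 2039 median z -16.02 x,y ranges [-16.1  26.6] [-17.9  17.7]
-4 -0.5 58 median z -2.91 x,y ranges [11.6 26.9] [-11.6  10.9]
-0.5 6 797 median z 4.24 x,y ranges [ 2.1 26.8] [-20.  19.]
6 12 175 median z 8.55 x,y ranges [ 1.9 20.5] [-20.4  19.9]
knob top z 0.07864464812775282
support 121 [ 0.4253718  -0.0861218   0.06603494]
```

```bash
python3 -c "
from rig import close_job
print(close_job())"
```

```text
the job is handed in; nothing more can be done
None
```

I handed the job in at about 15 s: the pan support sits let go in the recess, within 1 mm of centre, and the knob is on the D-shaft and still held pressed against the stop with about 16 N; the verdict was not shown, and I viewed 11 pictures, one over the limit of 10.

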